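# Pin the ball mount, then unlatch and hold up the cart tongue

### The arm

A 6-joint arm with a two-finger parallel gripper is mounted at the origin on the work surface. World frame = base frame: x ahead of the robot, y to its left, z up, the work surface at z = 0. Lengths are in m, angles in rad, forces in N, time in s.
With the tool pointing down it reaches from about 0.425 to 0.95 m from the base axis. Payload 3.5 kg.
Tool frame: the origin (TCP) lies between the finger pads; the fingertips stand 22 mm ahead of it and the grasp point (between the pads) lies 3 mm ahead of it (ctrl.nose_length is the z of the fingertips in the tool frame, in m); z points along the fingers, y is the line along which they close (so a half turn about z gives the same grasp; the last joint's range is limited). The gripper opens to 85 mm and grips with 20 to 120 N. Pads are 22 mm wide; open, the fingers measure 114 mm over their backs; the gripper's body (76 mm by 85 mm) begins 54 mm behind the grasp point. The pads swing forward as they close: fully open they stand 13 mm farther back than shut.
Start: joints at [1.056, 0.286, 1.577, -0, 1.279, -0.15], TCP at [0.241, 0.631, 0.253] pointing down, gripper open.
Joint ranges: [-2.77, 2.77], [-0.9, 2.22], [0.21, 2.48], [-1.53, 4.67], [0.24, 2.81], [-2.84, 2.84]. Speed limits (rad/s): [2.79, 2.79, 3.14, 3.14, 3.14, 3.14].

### API

Orientations are given as a unit quaternion [x, y, z, w].
In Python, from plant import ctrl gives the robot as it stands. The module is installed in compiled form; this text tells all that it offers.
- The arm moves only by the tool send_rows, never from a script. Its argument "rows" is text: rows parted by semicolons, each of 7 numbers parted by spaces: the turn, a rotation vector about the tool's x, y, z in degrees, then the shift along the tool's x, y, z in mm, then the opening, from -1 (shut) to 1 (fully open). A call has 1 to 8 rows; each row is the pose to reach, as a shift and turn from the pose commanded when the call began, along the tool's axes at that moment; what a row does not reach only later rows make up. A row lasts 1/8 s, in which the tool goes at most 62.5 mm and 10.7 degrees, less where a joint would pass 70% of its speed; a pose out of reach is approached as far as the arm can. A call with a gripper value outside its range is refused whole. The fingers move at their own pace and stop on an object; "grip_force" is the grip in N (left out, the last holds). Time passes only in rows, so rows that repeat a pose let the fingers close. It gives the time, the measured TCP pose, the force, the opening and the grip force at its end, in the units of the state.
- ctrl.get_state(): the state, without advancing time (a new reading comes with each control period).
- ctrl.read_camera(name): name is "scene" or "top" or "wrist"; returns a dict with "color" (384x512x3 uint8, red, green, blue), "fx", "fy", "cx", "cy" (pixels), "extrinsics" (4x4, takes a point from world to camera coordinates). Camera axes: x right, y down, z forward; pixel columns grow to the right and rows downward; lengths in m; the calibration is good to about 2 mm. A picture is of the moment at which its call begins. There is no depth.
- ctrl.sign_off(): hands the job in; it is judged then, once.
Trained networks look in a picture, given as the dict that the camera call returned (one of the last four; its "shot" number tells which), for a name from the list of things; names that differ only in an ending like _2 or _b are one class to them, and where a whole thing is asked for, a point or a joint stands for the part that bears it (a point fixed in the world has none). Each returns a list of dicts, best first, with "p" (0 to 1); they miss things now and then, are a little off and sometimes report something else, mostly with a low value. They report only what shows in the picture. A call takes as long as a camera call.
- ctrl.look_for(picture, target): "position" ([x, y, z] in m, in the coordinates of the camera as it stood for that picture, good to about 4 mm: the middle of the surface that is visible of it).
The state is a dict: "time": time; "qpos": joint angles; "dq": joint speeds; "joint_efforts": joint torques, N m; "eef_pos": TCP position; "tcp_rot": TCP orientation; "contact_force": force on the tool from outside, world axes, zero at the start; "wrist_torque": the same for the moment, N m; "opening": opening from 0.0 (shut) to 1.0 (fully open); "finger_force": force on a finger pad.
Only numpy, scipy, OpenCV 4.12 (cv2) and the standard library are available. Lean on these libraries where they do the work, as an engineer would, in place of code of your own. Each camera call takes 0.05 s, during which the arm holds its last target. There are 200 camera calls.

### The job

Drop the loose yellow-handled hitch pin fully home through the receiver and the ball-mount shank and let go of it. Then pull the coupler's red latch tab sideways, away from the coupler against its spring, and lift the tongue about 8 cm, clear above the ball. Finish while still holding the tongue raised and still; leave the pin in, and do not push the two glaze jars and the clear cup about.

Things in the scene. Friction and masses are not known exactly. Their poses are not given: they have to be found in the camera images.
- rig: fixed cart-hitch rig: dark base plate 130 x 480 x 12 mm with blue receiver, steel ball mount and blue hinge bracket. Origin on the table under the ball's centre; z up, y from the ball along the tongue to the hinge, x sideways towards the red latch tab. Receiver (70 x 70 mm, top 52 mm above the table) centred at y = -120 mm; bracket (112 mm high) at y = +270 mm
- pin_hole (a point): centre of the mouth of the upright pin hole in the top face of the blue receiver, 52 mm above the table; 15 mm diameter, through receiver and steel shank, 40 mm deep down to the base plate; z up
- ball (a point): centre of the steel hitch ball (47 mm diameter, its top 115 mm above the table) on its neck with a 40 mm flat collar under it
- pin: loose hitch pin, 110 g, at first upright in the wooden block, flange on the block's top. Origin at the shaft's tip, z up along it: steel shaft 12 mm diameter, 0 to 36 mm, tapered foot; flange 26 mm diameter, 36 to 40 mm; yellow round grip 18 mm diameter, 40 to 80 mm. Fully home the flange lies on the receiver's top, the origin 36 mm below the hole's mouth
- pin_block: fixed wooden block 60 x 60 x 44 mm with a 14 mm hole, 39 mm deep, in which the pin stands at first; origin at the centre of its underside
- tongue: green tongue with the coupler at its free end, 0.7 kg, hinged at the rig's bracket. Origin on the hinge axis, 85 mm above the table; axes parallel to the rig's when down; hinge axis along x. Its free end (-y) swings up to 0.6 rad and falls back when let go. The coupler (68 mm wide, 115 mm long) covers the ball, its flat top 126 mm above the table when down
- coupler (a point): point of the tongue at the centre of the coupler's socket, 270 mm from the hinge and 7 mm above its axis in the tongue's frame; coincides with the ball's centre when the tongue is down; axes are the tongue's
- latch_tab (a point): centre to grip of the red latch tab, an upright plate 14 mm thick (along the tongue's x) and 30 mm wide (along y), from 26 mm below to 22 mm above this point, 29 mm above the level of the coupler's top. At rest 44 mm in the tongue's +x and 63 mm in its +z from coupler, 155 mm above the table; axes are the tongue's
- pink_jar: bystander: pink glaze jar, 64 mm diameter, 90 mm high; origin at the centre of its underside
- teal_jar: bystander: blue-grey glaze jar with white cap, 68 mm diameter, 100 mm high; origin at its underside
- cup: bystander: clear plastic cup, 76 mm diameter, 100 mm high; origin at its underside
- latch: the latch that carries the red tab (origin at latch_tab). It rides on the tongue and slides along the tongue's +x, away from the coupler, up to 16 mm to a stop; its spring pulls it back with 4 N at rest, 10 N at the stop. Its pawl hooks under the ball's collar and holds the tongue down until the tab is 8 mm out. The tongue can be lifted by the pulled tab

How it is judged:
By the outcome, as a careful person would: the job done as asked, in the order asked, and still so for the second after the job is handed in, while the arm keeps its last pose, push and grip.
It also fails if it takes over 48 s, if anything falls off the work surface, if the arm or the gripper's body presses on something with over 40 N, if the wrist force passes 120 N, or if a joint passes its speed limit or range.

## Working session

There is one attempt and no reset: what is moved stays moved. The work goes in short steps, Python scripts to look and compute and a tool call to move; the robot and the scene stay as the last step left them, time stands still between calls to the robot, and variables do not carry over. Pictures are saved under pics/ and viewed, at most 13 in all, crops included, and the job is handed in when it is done.

Besides the shell and the picture viewer there is one more tool, called after "Request:" by a JSON object that holds its "api" and its "payload", one argument or row to a line. send_rows: Moves the arm, as the interface text tells. Its arguments: {"type":"object","properties":{"rows":{"type":"string"},"grip_force":{"type":"number"}},"required":["rows"]}

```bash
mkdir -p pics; cat > h.py <<'E'
from plant import ctrl
import numpy as np, cv2
from scipy.spatial.transform import Rotation as R
def shot(n,save=None):
    p=ctrl.read_camera(n)
    if save: cv2.imwrite('pics/'+save,p["color"][:,:,::-1])
    return p
def toworld(p,c):
    E=np.array(p["extrinsics"]);return np.linalg.inv(E)@np.r_[c,1]
def proj(p,X):
    c=np.array(p["extrinsics"])@np.r_[X,1];return np.array([p["fx"]*c[0]/c[2]+p["cx"],p["fy"]*c[1]/c[2]+p["cy"]])
def ray(p,u,v,z):
    E=np.linalg.inv(np.array(p["extrinsics"]));d=E[:3,:3]@np.array([(u-p["cx"])/p["fx"],(v-p["cy"])/p["fy"],1]);o=E[:3,3]
    return o+d*(z-o[2])/d[2]
def look(p,names):
    for n in names:
        for r in ctrl.look_for(p,n)[:2]: print(n,round(r["p"],2),np.round(toworld(p,r["position"])[:3],4))
def totool(X,grasp=True):
    s=ctrl.get_state();r=R.from_quat(s["tcp_rot"]);return r.inv().apply(np.array(X)-s["eef_pos"])*1000
E
python3 - <<'E'
from h import *
a=shot("scene","s0.png");b=shot("top","t0.png")
N=["rig","pin","pin_block","tongue","latch_tab","latch","pink_jar","teal_jar","cup","pin_hole","coupler"]
for p in(a,b): look(p,N);print()
s=ctrl.get_state();print(s["time"],s["eef_pos"],R.from_quat(s["tcp_rot"]).as_matrix().round(3))
for p in (a,b): print(np.linalg.inv(p["extrinsics"]).round(3).tolist(),p["fx"])
E
```

```text
rig 0.79 [0.5427 0.1671 0.0329]
pin 0.67 [ 0.4427 -0.2415  0.0619]
pin_block 0.85 [ 0.4567 -0.2325  0.0311]
pin_block 0.48 [0.5417 0.1673 0.0355]
tongue 0.93 [0.5334 0.1562 0.106 ]
tongue 0.42 [ 0.5916 -0.3958  0.0758]
latch_tab 0.55 [0.5894 0.1131 0.1346]
latch 0.95 [0.5884 0.1128 0.133 ]
pink_jar 0.8 [ 0.6325 -0.2661  0.0582]
pink_jar 0.7 [0.5424 0.1675 0.0327]
teal_jar 0.68 [ 0.4622 -0.3764  0.0648]
cup 0.64 [ 0.5892 -0.3985  0.0745]
pin_hole 0.89 [0.5406 0.168  0.0341]
coupler 0.68 [0.534  0.1542 0.0976]

rig 0.85 [0.5199 0.1526 0.0103]
pin 0.46 [ 0.4398 -0.2436  0.0729]
pin_block 0.91 [ 0.437  -0.2371  0.0469]
tongue 0.71 [0.513  0.1475 0.1233]
latch_tab 0.53 [0.5791 0.1084 0.176 ]
latch 0.58 [0.5157 0.1515 0.0105]
pink_jar 0.77 [ 0.6079 -0.2713  0.0895]
teal_jar 0.93 [ 0.4449 -0.3814  0.1024]
cup 0.93 [ 0.5772 -0.4271  0.0588]
pin_hole 0.73 [0.5147 0.1549 0.0116]
coupler 0.66 [0.5165 0.1497 0.1143]

1.2 [0.24074812 0.63057563 0.25330734] [[-0.934  0.357 -0.   ]
 [ 0.357  0.934 -0.   ]
 [ 0.    -0.    -1.   ]]
[[-0.215, 0.525, -0.823, 1.309], [0.977, 0.119, -0.179, 0.142], [0.004, -0.843, -0.539, 0.637], [0.0, 0.0, 0.0, 1.0]] 416.0292507457377
[[-0.018, -0.999, 0.03, 0.472], [-1.0, 0.019, 0.005, -0.02], [-0.005, -0.03, -1.0, 1.125], [0.0, 0.0, 0.0, 1.0]] 377.82106668739857
```

View pics/s0.png

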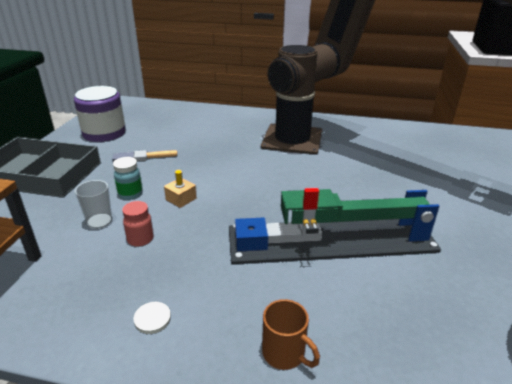

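View pics/t0.png

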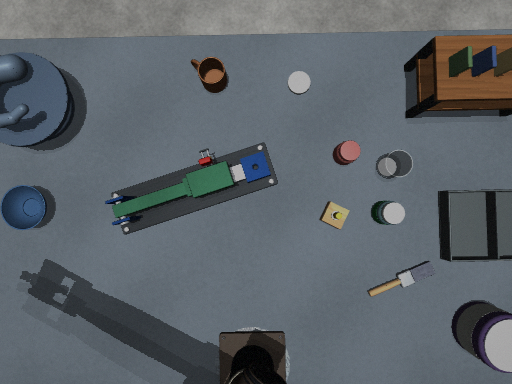

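The scene shows the pin upright in its block (~180,180) and the rig with its receiver at left (~252,232) and red tab (~311,195). In the top view: pin ~(338,215), receiver hole ~(255,167), red tab ~(207,157), plate corners ~(262,147) to (125,230). I'll measure by colour.

```bash
python3 - <<'E'
from h import *
p=shot("top");im=p["color"];h=cv2.cvtColor(im,cv2.COLOR_RGB2HSV)
def cen(lo,hi,box):
    m=cv2.inRange(h,lo,hi);k=np.zeros_like(m);x0,y0,x1,y1=box;k[y0:y1,x0:x1]=m[y0:y1,x0:x1]
    ys,xs=np.nonzero(k);r=cv2.minAreaRect(np.c_[xs,ys].astype(np.float32));print(len(xs),xs.mean(),ys.mean(),r);return r[0]
b=cen((100,150,60),(125,255,255),(230,140,290,195));print("recv",ray(p,*b,.052))
g=cen((55,60,30),(90,255,255),(110,150,245,225))
y=cen((22,150,120),(32,255,255),(325,200,350,230));print("pin",ray(p,*y,.0825))
r=cen((0,150,120),(8,255,255),(190,145,220,170));print("tab",ray(p,*r,.17))
c1=im[140:240,105:285];c2=im[195:235,315:360]
cv2.imwrite('pics/c.png',np.vstack([cv2.resize(c1,None,fx=4,fy=4,interpolation=2),np.pad(cv2.resize(c2,None,fx=4,fy=4,interpolation=2),((0,0),(0,540),(0,0)))])[:,:,::-1])
E
```

```text
578 254.82179930795849 166.53979238754326 ((254.64999389648438, 166.45001220703125), (24.665767669677734, 24.34954071044922), 71.56504821777344)
recv [ 0.57569506 -0.01730957  0.052     ]
2172 181.0842541436464 188.56307550644567 ((171.4808349609375, 191.83355712890625), (25.441932678222656, 123.21165466308594), 70.90650939941406)
16 338.5625 215.6875 ((338.0000305175781, 215.50003051757812), (4.949747085571289, 4.949747085571289), 45.0)
pin [ 0.43310878 -0.24427236  0.0825    ]
52 204.09615384615384 159.94230769230768 ((204.15000915527344, 159.9499969482422), (4.427187919616699, 11.067971229553223), 71.56504821777344)
tab [0.58328054 0.11015168 0.17      ]
```

View pics/c.png

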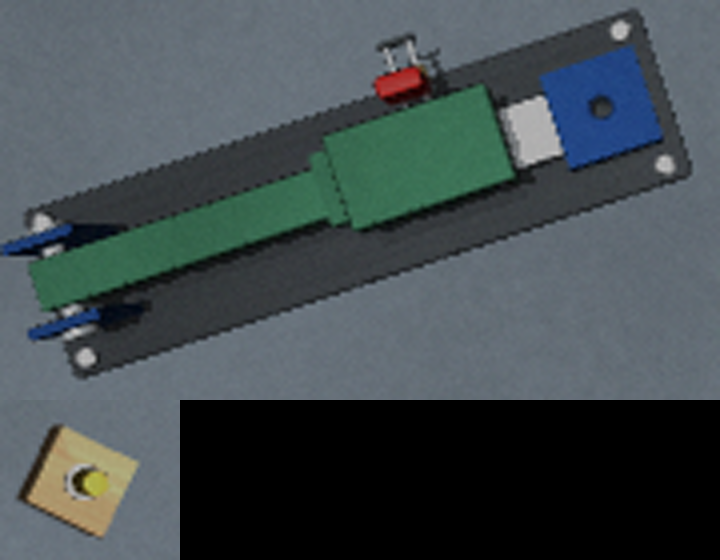

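Receiver hole ≈(0.576,-0.017), rig y ≈(-0.30,0.955), tab ≈(0.583,0.110), which agrees with the rig geometry. Pin ≈(0.433,-0.244). Now I'll move towards the pin via a waypoint, turning the tool's closing axis onto the rig's x.

Request:
{"api": "send_rows", "payload": {
  "rows": "0 0 51.7 -396 -310 0 0;0 0 51.7 -396 -310 0 0;0 0 51.7 -396 -310 0 0;0 0 51.7 -396 -310 0 0;0 0 51.7 -396 -310 0 0;0 0 51.7 -396 -310 0 0;0 0 51.7 -396 -310 0 0;0 0 51.7 -396 -310 0 0"
}}

```text
time: 2.25
eef_pos: [0.4995, 0.2003, 0.2538]
tcp_rot: [0.592, 0.806, 0.0, 0.0]
contact_force: [1.0, 0.1, -0.1]
opening: 0.498
finger_force: 0.0
```

```bash
python3 - <<'E'
from h import *
s=ctrl.get_state();print(s["time"],s["eef_pos"],s["opening"],R.from_quat(s["tcp_rot"]).as_matrix().round(3)[:,1],totool([.433,-.245,.20]))
E
```

```text
2.25 [0.4994508  0.20034364 0.25377345] 0.4976418266657903 [0.954 0.299 0.001] [-405.10544159 -196.6195768    53.55905961]
```

Request:
{"api": "send_rows", "payload": {
  "rows": "0 0 0 -405 -196 50 0;0 0 0 -405 -196 50 0;0 0 0 -405 -196 50 0;0 0 0 -405 -196 50 0;0 0 0 -405 -196 50 0;0 0 0 -405 -196 50 0;0 0 0 -405 -196 50 0;0 0 0 -405 -196 50 0"
}}

```text
time: 3.25
eef_pos: [0.4318, -0.2459, 0.2032]
tcp_rot: [0.594, 0.805, -0.0, 0.0]
contact_force: [0.0, 0.2, 0.2]
opening: 0.496
finger_force: 0.0
```

```bash
python3 - <<'E'
from h import *
p=shot("wrist","w1.png")
look(p,["pin"])
E=np.linalg.inv(p["extrinsics"]);print(E.round(3).tolist(),proj(p,[.433,-.245,.088]),proj(p,[.433,-.245,.044]))
s=ctrl.get_state();print(s["time"],s["eef_pos"])
im=p["color"];h=cv2.cvtColor(im,cv2.COLOR_RGB2HSV)
E
```

```text
pin 0.72 [ 0.4371 -0.2406  0.0746]
[[0.956, 0.279, 0.095, 0.407], [0.295, -0.903, -0.312, -0.165], [-0.001, 0.326, -0.945, 0.323], [0.0, 0.0, 0.0, 1.0]] [254.87438588 190.03271845] [254.64471986 173.11408662]
3.35 [ 0.43234128 -0.24401511  0.20319036]
```

View pics/w1.png

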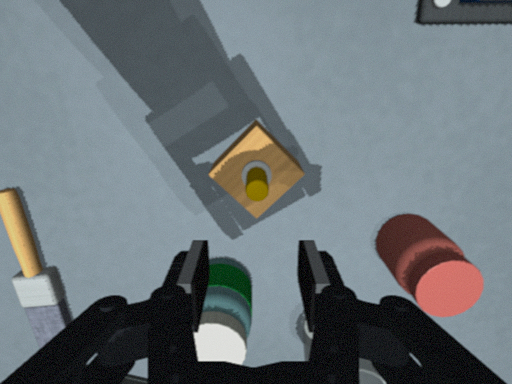

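The wrist view shows the pin's grip top at about (257,190), which puts it ~2 mm along tool y from the TCP. Descending and gripping.

Request:
{"api": "send_rows", "payload": {
  "rows": "0 0 0 -1 2 60 0;0 0 0 -1 2 110 0;0 0 0 -1 2 127 0;0 0 0 -1 2 127 0;0 0 0 -1 2 127 -1;0 0 0 -1 2 127 -1;0 0 0 -1 2 127 -1;0 0 0 -1 2 127 -1",
  "grip_force": 50
}}

```text
time: 4.35
eef_pos: [0.436, -0.2444, 0.0789]
tcp_rot: [0.592, 0.806, -0.0, 0.002]
contact_force: [-2.7, 0.1, 6.4]
opening: 0.193
finger_force: 48.9
```

Request:
{"api": "send_rows", "payload": {
  "rows": "0 0 0 0 0 0 -1;0 0 0 0 0 -20 -1;0 0 0 0 0 -40 -1;0 0 0 0 0 -80 -1;0 0 0 0 0 -80 -1"
}}

```text
time: 4.97
eef_pos: [0.4371, -0.245, 0.1606]
tcp_rot: [0.592, 0.806, -0.0, 0.005]
contact_force: [-0.6, -0.7, -2.1]
opening: 0.195
finger_force: 49.0
```

```bash
python3 - <<'E'
from h import *
p=shot("wrist","w2.png")
s=ctrl.get_state();print(s["time"],s["eef_pos"],totool([.5757,-.0173,.155]))
E
```

```text
5.025 [ 0.43589152 -0.24402181  0.15827961] [174.59750793 201.1612115    3.13465858]
```

View pics/w2.png

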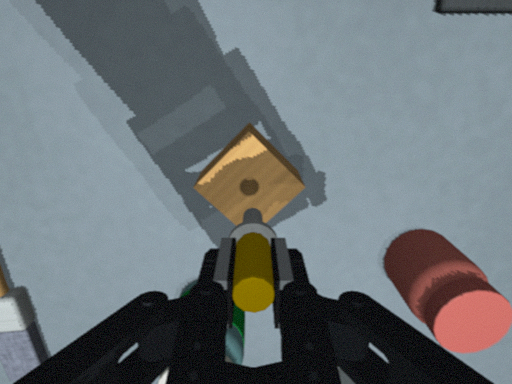

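The pin is held between the pads at (255,260) and its tip shows at (252,212), clear of the block hole. Moving over the receiver.

Request:
{"api": "send_rows", "payload": {
  "rows": "0 0 0 175 201 8 -1;0 0 0 175 201 8 -1;0 0 0 175 201 8 -1;0 0 0 175 201 8 -1;0 0 0 175 201 8 -1;0 0 0 175 201 8 -1;0 0 0 175 201 8 -1"
}}

```text
time: 5.9
eef_pos: [0.5734, -0.0172, 0.1474]
tcp_rot: [0.593, 0.806, -0.001, -0.001]
contact_force: [0.7, -0.1, -2.1]
opening: 0.195
finger_force: 49.2
```

```bash
python3 - <<'E'
from h import *
p=shot("wrist","w3.png");im=p["color"][100:340,130:390];cv2.imwrite("pics/w3c.png",cv2.resize(im,None,fx=2.5,fy=2.5,interpolation=2)[:,:,::-1])
s=ctrl.get_state();print(s["time"],s["eef_pos"],R.from_quat(s["tcp_rot"]).as_matrix().round(4).tolist())
r=R.from_quat(s["tcp_rot"])
for d in (.071,.035,.031,-.009): X=s["eef_pos"]+r.apply([0,0,d]);print(d,proj(p,X).round(1))
print("hole",proj(p,[.5757,-.0173,.052]))
a=shot("scene","s3.png");im=a["color"][150:270,200:360];cv2.imwrite("pics/s3c.png",cv2.resize(im,None,fx=4.5,fy=4.5,interpolation=2)[:,:,::-1])
E
```

```text
5.95 [ 0.57353859 -0.01747961  0.14776898] [[-0.2972, 0.9548, -0.0012], [0.9548, 0.2972, -0.0001], [0.0003, -0.0012, -1.0]]
0.071 [253.  215.4]
0.035 [253.  243.5]
0.031 [253.  247.3]
-0.009 [252.8 297.7]
hole [256.29842317 201.46987282]
```

View pics/w3c.png

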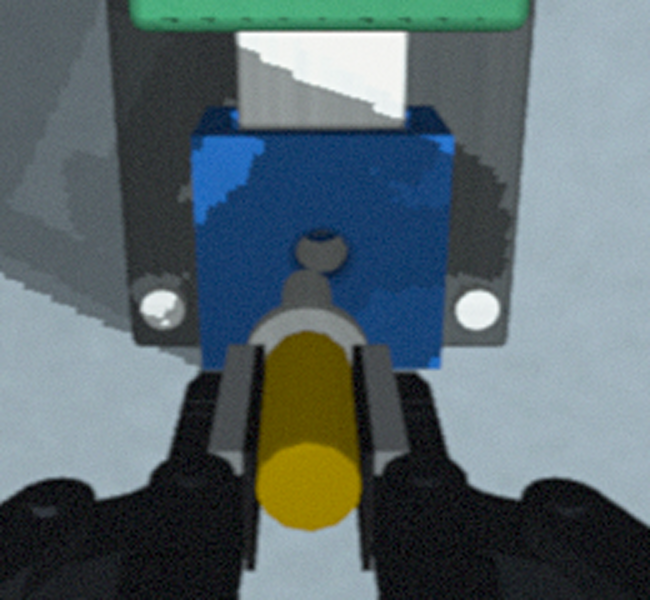

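```bash
python3 - <<'E'
from h import *
p=shot("wrist");s=ctrl.get_state();r=R.from_quat(s["tcp_rot"]);T=s["eef_pos"]
H=ray(p,258.4,200.,.052);print(H,r.inv().apply(H-T)*1000, s["eef_pos"])
for n,q in dict(tipfar=(.005,0,.071),shaftfar=(.006,0,.066),flfar_bot=(.013,0,.035),flL=(0,-.013,.033),flR=(0,.013,.033),top_near=(-.009,0,-.009),topL=(0,-.009,-.009),topR=(0,.009,-.009)).items():
    u=proj(p,T+r.apply(q)); print(n,u.round(1),((u-[130,100])*2.5).round())
E
```

```text
[ 0.57721329 -0.01639181  0.052     ] [8.11044307e-02 3.57987115e+00 9.62406953e+01] [ 0.57384573 -0.01752012  0.14824178]
tipfar [253.2 207.4] [308. 269.]
shaftfar [253.2 209.1] [308. 273.]
flfar_bot [253.2 220.1] [308. 300.]
flL [228.  244.8] [245. 362.]
flR [278.5 244.8] [371. 362.]
top_near [253.2 315.5] [308. 539.]
topL [230.4 296.9] [251. 492.]
topR [275.9 296.9] [365. 492.]
```

View pics/s3c.png

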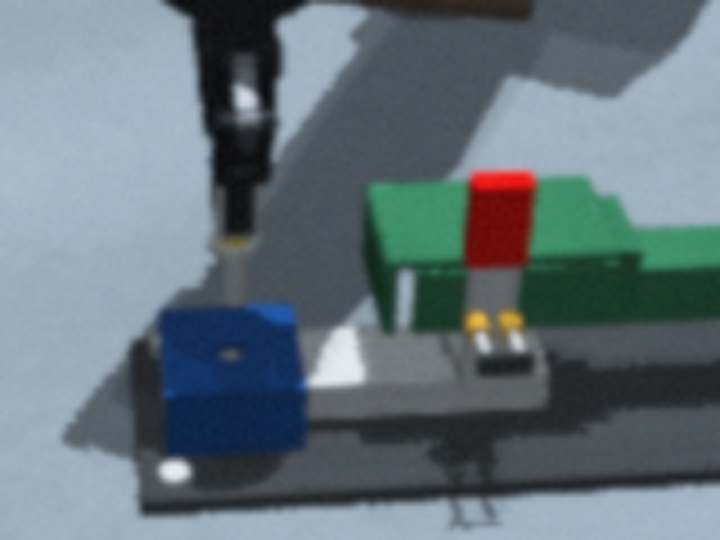

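Pin column 308 and hole column 321 in the wrist crop: the hole is ~3.5 mm in tool +y and ~0 in x. The scene crop shows the pin's tip above the hole (230,355). Lowering close with that correction and checking again.

Request:
{"api": "send_rows", "payload": {
  "rows": "0 0 0 0 3.5 10 -1;0 0 0 0 3.5 19 -1;0 0 0 0 3.5 19 -1;0 0 0 0 3.5 19 -1"
}}

```text
time: 6.55
eef_pos: [0.5777, -0.0151, 0.1291]
tcp_rot: [0.592, 0.806, -0.0, -0.0]
contact_force: [0.6, -0.1, -1.0]
opening: 0.197
finger_force: 49.3
```

```bash
python3 - <<'E'
from h import *
p=shot("wrist");im=p["color"][140:300,190:320];cv2.imwrite("pics/w4c.png",cv2.resize(im,None,fx=3.7,fy=3.7,interpolation=2)[:,:,::-1])
s=ctrl.get_state();r=R.from_quat(s["tcp_rot"]);T=s["eef_pos"];print(s["time"],T)
for n,q in dict(tipfar=(.005,0,.071),top_near=(-.009,0,-.009)).items():
    u=proj(p,T+r.apply(q)); print(n,((u-[190,140])*3.7).round())
H=T+r.apply([0,0,.08]);H[2]=.052;print("holefar",((proj(p,H+r.apply([.0075,0,0]))-[190,140])*3.7).round(),((proj(p,H+r.apply([0,-.0075,0]))-[190,140])*3.7).round(),((proj(p,H+r.apply([0,.0075,0]))-[190,140])*3.7).round())
E
```

```text
6.6 [ 0.57785244 -0.0151158   0.12946193]
tipfar [234. 250.]
top_near [234. 651.]
holefar [234. 222.] [191. 262.] [277. 263.]
```

View pics/w4c.png

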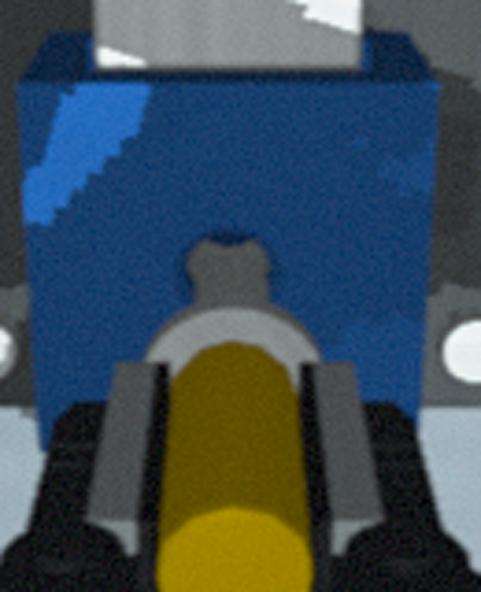

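Laterally aligned (hole 185–272, shaft 193–268 in the crop). The hole's far rim is at row 232, so it lies ~1.5 mm nearer (tool −x). I'll correct that and insert gently, watching the force.

Request:
{"api": "send_rows", "payload": {
  "rows": "0 0 0 -1.5 0 0 -1;0 0 0 -1.5 0 4 -1;0 0 0 -1.5 0 8 -1;0 0 0 -1.5 0 12 -1;0 0 0 -1.5 0 12 -1"
}}

```text
time: 7.22
eef_pos: [0.5778, -0.0165, 0.1166]
tcp_rot: [0.592, 0.806, -0.0, -0.0]
contact_force: [-0.6, 0.4, -1.7]
opening: 0.193
finger_force: 49.3
```

Request:
{"api": "send_rows", "payload": {
  "rows": "0 0 0 0 0 6 -1;0 0 0 0 0 12 -1;0 0 0 0 0 18 -1;0 0 0 0 0 22 -1;0 0 0 0 0 22 -1"
}}

```text
time: 7.85
eef_pos: [0.5779, -0.0165, 0.0948]
tcp_rot: [0.592, 0.806, -0.0, -0.0]
contact_force: [-0.1, -0.3, -1.9]
opening: 0.2
finger_force: 49.3
```

Inserting smoothly, continuing in small steps until contact.

Request:
{"api": "send_rows", "payload": {
  "rows": "0 0 0 0 0 2 -1;0 0 0 0 0 4 -1;0 0 0 0 0 6 -1;0 0 0 0 0 6 -1"
}}

```text
time: 8.35
eef_pos: [0.578, -0.0165, 0.0891]
tcp_rot: [0.592, 0.806, -0.0, -0.0]
contact_force: [0.9, -0.8, -1.0]
opening: 0.198
finger_force: 49.3
```

Request:
{"api": "send_rows", "payload": {
  "rows": "0 0 0 0 0 1.5 -1;0 0 0 0 0 3 -1;0 0 0 0 0 3 -1"
}}

```text
time: 8.72
eef_pos: [0.5783, -0.0166, 0.087]
tcp_rot: [0.592, 0.806, -0.0, -0.0]
contact_force: [-2.1, -0.3, 3.4]
opening: 0.192
finger_force: 50.0
```

Contact force rises at TCP z ≈ 0.087, the expected home height. Releasing and rising.

Request:
{"api": "send_rows", "payload": {
  "rows": "0 0 0 0 0 0 0;0 0 0 0 0 0 0;0 0 0 0 0 0 0;0 0 0 0 0 -30 0;0 0 0 0 0 -90 0;0 0 0 0 0 -140 0;0 0 0 0 0 -140 0;0 0 0 0 0 -140 0"
}}

```text
time: 9.72
eef_pos: [0.5778, -0.0164, 0.2258]
tcp_rot: [0.592, 0.806, -0.0, -0.0]
contact_force: [-1.1, 0.1, -1.0]
opening: 0.498
finger_force: 0.0
```

```bash
python3 - <<'E'
from h import *
p=shot("wrist");q=shot("scene")
A=cv2.resize(q["color"][170:260,220:340],None,fx=4,fy=4,interpolation=2);B=cv2.resize(p["color"],(480,360))
h=np.zeros((360,320,3),np.uint8);cv2.imwrite("pics/m5.png",cv2.resize(np.vstack([A[:, :480],B]),(400,600))[:,:,::-1])
s=ctrl.get_state();print(s["time"],s["eef_pos"])
h=np.array([.578,-.0165]);y=np.array([-.299,.954])
x=np.array([.954,.299]);print("tab",h+.12*y+.044*x)
look(p,["latch_tab","latch","pin"])
print(proj(p,[*h,.056+.04]),[proj(p,[*(h+.12*y+(.044+d)*x),.177]).round(1) for d in(-.007,0,.007)])
E
```

```text
9.825 [ 0.57705769 -0.01631755  0.22406782]
tab [0.584096 0.111136]
latch_tab 0.82 [0.586 0.1   0.17 ]
latch 0.49 [ 0.6079 -0.2549  0.0217]
[253.29809773 184.74025019] [array([336.8, -13. ]), array([352.6, -13. ]), array([368.4, -13. ])]
```

View pics/m5.png

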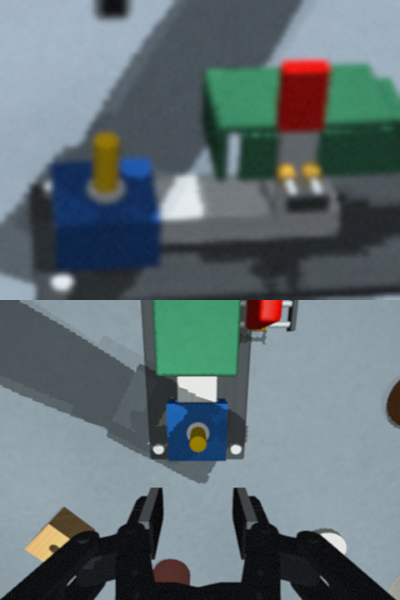

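The pin stands home, flange on the receiver (scene crop ~105,185). The tab shows at upper right. Moving above the tab.

Request:
{"api": "send_rows", "payload": {
  "rows": "0 0 0 60 44 0 0.1;0 0 0 120 44 0 0.1;0 0 0 120 44 0 0.1;0 0 0 120 44 0 0.1;0 0 0 120 44 0 0.1"
}}

```text
time: 10.6
eef_pos: [0.5844, 0.11, 0.226]
tcp_rot: [0.593, 0.806, -0.0, -0.0]
contact_force: [-0.5, -0.3, 0.6]
opening: 0.545
finger_force: 0.0
```

```bash
python3 - <<'E'
from h import *
p=shot("wrist");cv2.imwrite("pics/w6.png",p["color"][:,:,::-1])
s=ctrl.get_state();r=R.from_quat(s["tcp_rot"]);T=s["eef_pos"];print(s["time"],T)
look(p,["latch_tab"])
h=cv2.cvtColor(p["color"],cv2.COLOR_RGB2HSV);m=cv2.inRange(h,(0,170,60),(8,255,255));n,l,st,c=cv2.connectedComponentsWithStats(m)
for i in range(1,n):
    if st[i,4]>80: print(st[i],c[i])
for z in(.177,.129):
    P=T.copy();P[2]=z;print(z,[proj(p,P+r.apply([a,b,0])).round(1).tolist() for a,b in((0,-.007),(0,.007),(.015,0),(-.015,0))])
E
```

```text
10.65 [0.58449437 0.10980907 0.22613433]
latch_tab 0.8 [0.5809 0.1177 0.1747]
[ 239  181   25   71 1383] [251.01879971 218.01879971]
0.177 [[240.5, 230.8], [265.4, 230.8], [253.0, 206.1], [252.9, 254.3]]
0.129 [[243.0, 199.7], [263.1, 199.7], [253.1, 179.2], [253.0, 219.4]]
```

View pics/w6.png

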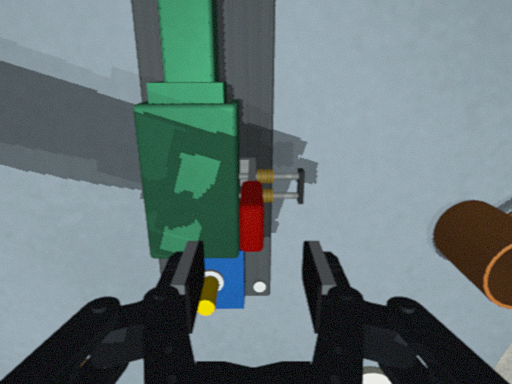

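The tab shows at columns 239–263 and rows 181–252, centred to within 1 mm of the tool; the pin is still home at (210,290). Descending and gripping the tab.

Request:
{"api": "send_rows", "payload": {
  "rows": "0 0 0 1 -1 25 0.1;0 0 0 1 -1 50 0.1;0 0 0 1 -1 61 0.1;0 0 0 1 -1 61 0.1;0 0 0 1 -1 61 -1;0 0 0 1 -1 61 -1;0 0 0 1 -1 61 -1;0 0 0 1 -1 61 -1",
  "grip_force": 80
}}

```text
time: 11.7
eef_pos: [0.5831, 0.1115, 0.1668]
tcp_rot: [0.592, 0.806, -0.0, 0.0]
contact_force: [-3.7, -2.6, 6.4]
opening: 0.15
finger_force: 78.6
```

Request:
{"api": "send_rows", "payload": {
  "rows": "0 0 0 0 0 0 -1;0 0 0 0 4 0 -1;0 0 0 0 8 0 -1;0 0 0 0 12 0 -1;0 0 0 0 13.5 0 -1;0 0 0 0 13.5 0 -1"
}}

```text
time: 12.45
eef_pos: [0.5951, 0.1153, 0.1669]
tcp_rot: [0.592, 0.806, -0.002, -0.001]
contact_force: [-7.7, -2.6, 8.3]
opening: 0.151
finger_force: 79.0
```

```bash
python3 - <<'E'
from h import *
p=shot("wrist");cv2.imwrite("pics/w7.png",p["color"][:,:,::-1])
s=ctrl.get_state();print(s["time"],s["eef_pos"],s["contact_force"],s["wrist_torque"],s["opening"])
E
```

```text
12.5 [0.59503897 0.11525943 0.16685816] [-8.50353871 -3.5211965   8.54101365] [-0.45447448  0.99929201 -0.0218596 ] 0.15211311505393557
```

View pics/w7.png

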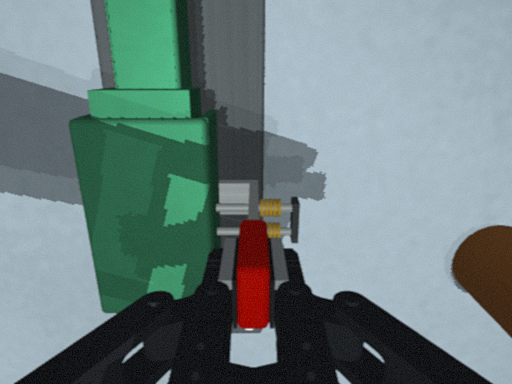

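The tab is pulled out ~12.5 mm with the spring force felt (~9 N). Lifting along the hinge arc.

Request:
{"api": "send_rows", "payload": {
  "rows": "0 -1 0 1.5 0 -4.7 -1;0 -2 0 3 0 -9.4 -1;0 -3 0 4.7 0 -14 -1;0 -4 0 6.4 0 -18.6 -1;0 -6 0 10 0 -27.8 -1;0 -8 0 14 0 -36.8 -1;0 -8 0 14 0 -36.8 -1"
}}

```text
time: 13.38
eef_pos: [0.5898, 0.1274, 0.2013]
tcp_rot: [0.59, 0.804, -0.045, 0.055]
contact_force: [-5.4, -9.3, -1.1]
opening: 0.149
finger_force: 78.1
```

Request:
{"api": "send_rows", "payload": {
  "rows": "0 -1.5 0 2 0 -7 -1;0 -3 0 4.3 0 -14 -1;0 -4.5 0 6.7 0 -21 -1;0 -6 0 9.3 0 -27.8 -1;0 -8 0 13.2 0 -36.8 -1;0 -10 0 17.3 0 -46 -1;0 -10 0 17.3 0 -46 -1;0 -10 0 17.3 0 -46 -1"
}}

```text
time: 14.38
eef_pos: [0.5824, 0.15, 0.2435]
tcp_rot: [0.585, 0.796, -0.096, 0.124]
contact_force: [-6.0, -6.6, -1.4]
opening: 0.149
finger_force: 78.1
```

```bash
python3 - <<'E'
from h import *
q=shot("scene");cv2.imwrite("pics/s8.png",cv2.resize(q["color"][120:280,200:450],None,fx=3,fy=3,interpolation=2)[:,:,::-1])
s=ctrl.get_state();print(s["time"],s["eef_pos"],s["contact_force"],R.from_quat(s["tcp_rot"]).as_matrix()[2].round(3),s["dq"])
h=np.array([.578,-.0165]);y=np.array([-.299,.954]);x=np.array([.954,.299])
for nm,th in(("up",.30),("down",0)):
    for X,Y,Z in((.034,-.327,.041),(-.034,-.327,.041),(.034,-.212,.041)):
        yy=Y*np.cos(th)+Z*np.sin(th);zz=-Y*np.sin(th)+Z*np.cos(th)
        print(nm,((proj(q,[*(h+(.39+yy)*y+X*x),.085+zz])-[200,120])*3).round())
E
```

```text
14.425 [0.58241615 0.1499756  0.2433691 ] [-7.13025694 -6.74522304 -2.16079019] [-0.31  -0.008 -0.951] [-0.0010539   0.00129307  0.00145733  0.0016607  -0.00131606  0.00025341]
up [293. 145.]
up [275.  97.]
up [447. 181.]
down [247. 263.]
down [233. 210.]
down [406. 255.]
```

View pics/s8.png

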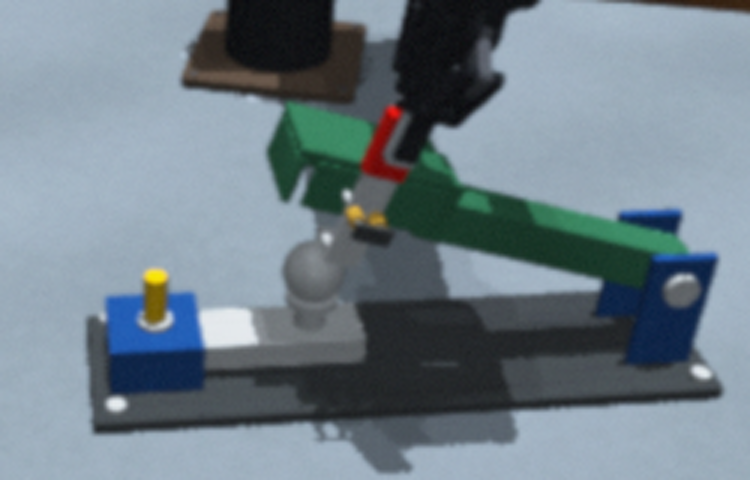

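The tongue is raised ~0.30 rad (coupler ~8 cm up), clear of the ball (315,270), and the pin is home (155,318). The arm is still, so I'll hold briefly and hand in.

Request:
{"api": "send_rows", "payload": {
  "rows": "0 0 0 0 0 0 -1;0 0 0 0 0 0 -1;0 0 0 0 0 0 -1;0 0 0 0 0 0 -1"
}}

```text
time: 14.92
eef_pos: [0.5824, 0.1499, 0.2433]
tcp_rot: [0.585, 0.796, -0.096, 0.124]
contact_force: [-6.6, -6.5, -2.7]
opening: 0.153
finger_force: 78.1
```

```bash
python3 -c "
from h import *
s=ctrl.get_state();print(s['eef_pos'],s['opening']);print(ctrl.sign_off())"
```

```text
[0.58243237 0.14990835 0.24328628] 0.152519691199242
the job is handed in; nothing more can be done
None
```

The job is handed in at about 15 s of the 48 s limit: the pin is fully home and released, the latch tab is pulled, and the arm is holding the tongue still about 8 cm up, clear of the ball.

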